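Pack the blue lunch box at the corner-shop counter

TASK

A customer's blue lunch box already holds its bottom layer of two tubs. Lay the yellow divider flat on the tubs inside the box, fin up, and after that stand the red carton upright on the divider, on either side of the fin. Lower both in gently rather than dropping them.

Things in the scene. Friction and masses are not known exactly. Their poses are not given: they have to be found in the camera images.
- lunchbox: Open blue lunch box, fixed to the counter, 260 mm along its x, 184 along its y, 80 high; walls and floor 5 mm (inside 250 x 174). Origin: centre of its underside; z up. In it two white tubs with green lids, each 108 x 140 x 45 mm, stand loose side by side along x; their level tops lie 50 mm above the origin.
- divider: Loose yellow plastic divider, 0.2 kg, lying fin up: plate 220 mm along its x, 144 along its y, 6 thick; across its middle an upright fin to lift it by, 12 mm thick along x, 100 long along y, its top 38 mm above the underside. Origin: centre of the underside; z up. It fits the lunch box long side to long side, either way round, with 15 mm to spare on each side.
- carton_red: Red rigid carton of biscuits, pale band and pale panel on top, 55 mm along its x, 70 along its y, 70 high, about 0.15 kg, standing on the counter. Origin: centre of its underside; z up. Yellow, green and blue cartons of the same size stand near it, but at least 25 mm clear of the two faces that lie 55 mm apart; they are not wanted.

How it is judged (in metres and radians):
On the way, in this order (a step that is already met when the one before it is completed fails the run):
1. the divider lies flat on the tubs in the lunch box, before the red carton goes in (horizontal distance between divider and lunchbox below 0.035 m and z of divider in the frame of lunchbox between 0.043 and 0.057 m and angle between divider's own z axis and vertical below 0.1 rad and horizontal distance between carton_red and lunchbox above 0.15 m), for 0.2 s.
2. the red carton stands on the divider (z of carton_red in the frame of divider between 0.001 and 0.012 m and horizontal distance between carton_red and divider below 0.13 m and angle between carton_red's own z axis and vertical below 0.15 rad), for 0.1 s.
At the end, for the whole second after the job is handed in: The divider lies flat on the tubs, fin up (within 6 degrees, 7 mm in height, centre within 35 mm of the box's); the red carton stands upright (within 8 degrees) on its plate beside the fin, underside within 6 mm of the plate, centre within 130 mm of the divider's; both at rest (all of step 2 and horizontal distance between divider and lunchbox below 0.035 m and z of divider in the frame of lunchbox between 0.043 and 0.057 m and angle between divider's own z axis and vertical below 0.1 rad and linear speed of each of carton_red, divider below 0.02 m/s); the robot touches nothing.
It fails at once if the carton or the divider is dropped into the lunch box (it moves faster than 0.9 m/s between the walls or just above them) ((horizontal distance between carton_red and lunchbox below 0.1 m and z of carton_red in the frame of lunchbox below 0.12 m and linear speed of carton_red above 0.9 m/s) or (horizontal distance between divider and lunchbox below 0.1 m and z of divider in the frame of lunchbox below 0.12 m and linear speed of divider above 0.9 m/s)).
It also fails if it takes over 61 s, if anything falls off the work surface, if the arm or the gripper's body presses on something with over 40 N, if the wrist force passes 120 N, or if a joint passes its speed limit or range.

ROBOT

A 6-joint arm with a two-finger parallel gripper is mounted at the origin on the work surface. World frame = base frame: x ahead of the robot, y to its left, z up, the work surface at z = 0. Lengths are in mm, angles in rad, forces in N, time in s.
With the tool pointing down it reaches from about 250 to 725 mm from the base axis. Payload 4 kg.
Tool frame: the origin (TCP) lies midway between the tips of the shut fingers; the grasp point (between the pads) lies 19 mm behind it; z points along the fingers, y is the line along which they close (so a half turn about z gives the same grasp; the last joint's range is limited). The gripper opens to 85 mm and grips with 20 to 120 N. Pads are 22 mm wide; open, the fingers measure 114 mm over their backs; the gripper's body (76 mm by 85 mm) begins 54 mm behind the grasp point. The pads swing forward as they close: fully open they stand 13 mm farther back than shut.
Start: joints at [-1.201, 0.241, 0.005, 1.335, 0, 1.571], TCP at [180.713, -466.2, 231.306] pointing down, gripper open.
Joint ranges: [-2.72, 2.72], [-1.05, 1.87], [-1.09, 1.28], [-1.99, 2.15], [-1.42, 1.44], [-3.14, 3.14]. Speed limits (rad/s): [2.79, 2.79, 3.14, 3.14, 3.14, 3.14].

INTERFACE

Orientations are given as a rotation vector (axis times angle).
In Python, from plant import r gives the robot as it stands.
- The arm moves only by the tool step_arm, never from a script. Its argument "motion" is a list of rows, each a list of 5 numbers: the shift along the tool's x, y, z in m, then the turn about the tool's z in degrees, then the opening in per cent of the stroke, from 0 (shut) to 100 (fully open). In form: [[x, y, z, roll, hand], ...]. A call has 1 to 12 rows; each row shifts and turns the commanded pose from where the row before left it, along the tool's axes as they then stand; what a row does not reach is not made up. A row lasts 1/12 s, in which the tool goes at most 41.7 mm and 7.16 degrees, less where a joint would pass 70% of its speed; a pose out of reach is approached as far as the arm can. A call with a gripper value outside its range is refused whole. The fingers move at their own pace and stop on an object; "grip_force" is the grip in N (left out, the last holds). Time passes only in rows, so rows that do not move let the fingers close. It gives the time, the measured TCP pose, the force, the opening and the grip force at its end, in the units of the state.
- r.state(): the state, without advancing time (a new reading comes with each control period).
- r.capture(name): name is "side" or "top"; returns a dict with "img" (480x640x3 uint8, red, green, blue), "z_map" (480x640 float32, mm along the optical axis (not along the pixel's ray), 0 where there is no reading), "intrinsics" (3x3 intrinsics, pixels), "rvec" (rotation vector, rad) and "tvec" (3), from world to camera coordinates, as OpenCV has them. Camera axes: x right, y down, z forward; pixel columns grow to the right and rows downward; lengths in mm; the calibration is good to about 2 mm. A picture is of the moment at which its call begins.
- r.sign_off(): hands the job in; it is judged then, once.
The state is a dict: "clock": time; "joints": joint angles; "joint_velocities": joint speeds; "effort": joint torques, N m; "tool_pos": TCP position; "eef_rot": TCP orientation; "force": force on the tool from outside, world axes, zero at the start; "wrist_torque": the same for the moment, N m; "gripper_width": finger opening in mm; "finger_force": force on a finger pad.
Only numpy, scipy, OpenCV 4.12 (cv2) and the standard library are available. Lean on these libraries where they do the work, as an engineer would, in place of code of your own. Each camera call takes 0.05 s, during which the arm holds its last target. There are 200 camera calls.

## Working session

There is one attempt and no reset: what is moved stays moved. The work goes in short steps, Python scripts to look and compute and a tool call to move; the robot and the scene stay as the last step left them, time stands still between calls to the robot, and variables do not carry over. Pictures are saved under pics/ and viewed, at most 10 in all, crops included, and the job is handed in when it is done.

Besides the shell and the picture viewer there is one more tool, called after "Request:" as a command line: name --pt "numbers of a row" for each row, then --argument value for the rest. step_arm: Moves the arm, as the interface text tells. Its arguments: {"type":"object","properties":{"motion":{"type":"array","items":{"type":"array","items":{"type":"number"}}},"grip_force":{"type":"number"}},"required":["motion"]}

```bash
mkdir -p pics; cat > h.py <<'E'
import numpy as np, cv2
from plant import r
def cap(n):
    c=r.capture(n); K=np.array(c["intrinsics"]); R=cv2.Rodrigues(np.array(c["rvec"],float))[0]; t=np.array(c["tvec"],float).ravel()
    z=c["z_map"]; v,u=np.mgrid[:480,:640]
    P=np.stack([(u-K[0,2])/K[0,0]*z,(v-K[1,2])/K[1,1]*z,z],-1)
    W=(P-t)@R; W[z==0]=np.nan
    return c["img"],W
E
python3 - <<'E'
from h import *
for n in("top","side"):
    i,W=cap(n); cv2.imwrite(f"pics/{n}0.png",i[...,::-1]); np.save(n,W); np.save(n+"i",i)
print(r.state())
E
```

```text
{'clock': 0.1, 'joints': array([-1.20095553e+00,  2.41323238e-01,  3.83822912e-03,  1.33523305e+00,
       -1.50160265e-05,  1.57079031e+00]), 'joint_velocities': array([ 0.00081665, -0.00184248,  0.00408036,  0.00029755, -0.00014166,
       -0.00139936]), 'effort': array([ 2.13883730e-03, -3.73137188e+01,  2.53010452e+01,  1.08580964e-02,
       -1.24617671e-06,  8.80696945e-06]), 'tool_pos': array([ 180.51630352, -465.64481645,  230.50129099]), 'eef_rot': array([-3.08617545e+00, -5.77301756e-01,  5.77863828e-04]), 'force': array([ 0.66825533, -0.59108561, -0.84317186]), 'wrist_torque': array([-0.03737712, -0.03946733,  0.01203316]), 'finger_force': 0.0, 'gripper_width': 85.05347405482716}
```

View pics/top0.png

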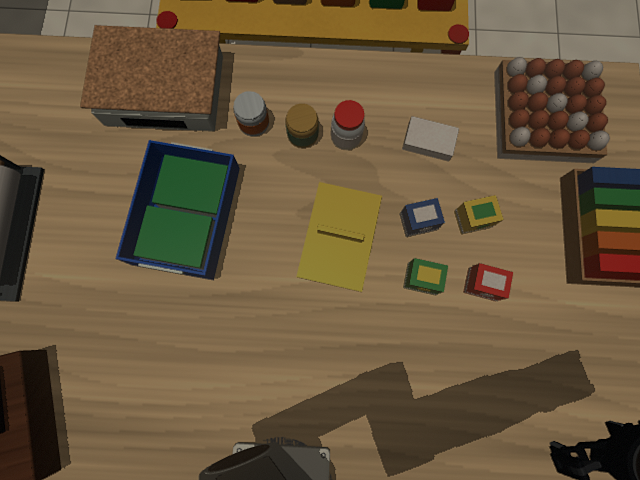

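View pics/side0.png

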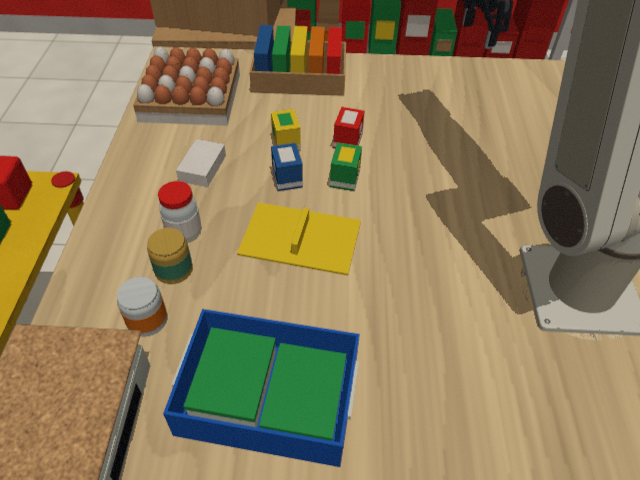

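The top view shows the lunch box around (180,208), the divider at (340,237) with its fin running image-horizontally, and the red carton at (490,281). Its neighbours are green at (428,275) and yellow at (480,213). Next I'll measure them.

```bash
python3 - <<'E'
from h import *
for n,rois in(("top",dict(box=(110,135,245,285),div=(290,175,390,300),red=(460,255,520,310),grn=(400,250,455,300),yel=(455,185,510,240),blu=(395,190,450,240))),("side",dict(box=(165,305,365,465),div=(230,195,370,280),red=(328,100,370,150)))):
  W=np.load(n+".npy")
  for k,(a,b,c,d) in rois.items():
    P=W[b:d,a:c].reshape(-1,3); P=P[~np.isnan(P[:,0])]; z=P[:,2]
    lv=dict(box=[(70,90),(45,57)],div=[(3.5,10),(33,43)]).get(k,[(64,76)])
    for lo,hi in lv:
      Q=P[(z>lo)&(z<hi)]
      if len(Q)<5: print(n,k,"none");continue
      (cx,cy),(w,h),an=cv2.minAreaRect(Q[:,:2].astype(np.float32))
      print(n,k,(lo,hi),len(Q),"c",round(cx,1),round(cy,1),"wh",round(w,1),round(h,1),"ang",round(an,1),"z",np.median(Q[:,2]).round(1))
s=r.state(); print(cv2.Rodrigues(s["eef_rot"])[0].round(3))
E
```

```text
top box (70, 90) 1797 c 558.2 244.7 wh 185.7 270.7 ang 82.7 z 79.4
top box (45, 57) 7351 c 557.7 243.8 wh 184.2 260.2 ang 82.5 z 51.0
top div (3.5, 10) 6054 c 530.5 -98.1 wh 279.1 221.1 ang 3.1 z 6.7
top div (33, 43) 279 c 529.5 -97.2 wh 99.4 13.1 ang 80.2 z 38.7
top red (64, 76) 997 c 438.8 -406.2 wh 71.2 56.2 ang 77.0 z 70.8
top grn (64, 76) 968 c 443.6 -276.6 wh 71.1 55.6 ang 80.9 z 70.8
top yel (64, 76) 904 c 582.9 -389.2 wh 55.6 70.9 ang 15.5 z 70.8
top blu (64, 76) 898 c 570.6 -268.1 wh 56.2 70.4 ang 15.8 z 70.8
side box (70, 90) 3313 c 557.9 244.2 wh 186.7 270.8 ang 82.5 z 78.9
side box (45, 57) 13289 c 557.6 246.0 wh 183.6 259.8 ang 82.6 z 50.5
side div (3.5, 10) 5567 c 530.4 -102.1 wh 290.6 225.9 ang 3.7 z 6.4
side div (33, 43) 252 c 529.0 -95.6 wh 103.3 13.0 ang 80.2 z 38.2
side red (64, 76) 680 c 439.8 -366.0 wh 161.8 64.5 ang 86.8 z 70.2
[[ 0.932  0.361 -0.001]
 [ 0.361 -0.932  0.002]
 [-0.    -0.002 -1.   ]]
```

Request:
step_arm --pt "0.036 -0.017 0 0 60" --pt "0.036 -0.017 0 0 60" --pt "0.036 -0.017 0 0 60" --pt "0.036 -0.017 0 0 60" --pt "0.036 -0.017 0 0 60" --pt "0.036 -0.017 0 0 60" --pt "0.036 -0.017 0 0 60" --pt "0.036 -0.017 0 0 60" --pt "0.036 -0.017 0 0 60" --pt "0.036 -0.017 0 0 60" --pt "0.036 -0.017 0 0 60" --pt "0.036 -0.017 0 0 60"

```text
clock: 1.1
tool_pos: [510.5, -118.0, 230.9]
eef_rot: [-3.088, -0.578, 0.001]
force: [0.3, -1.4, -0.1]
gripper_width: 51.1
finger_force: 0.0
```

Request:
step_arm --pt "0 0 0.01 -6.5 60" --pt "0 0 0.01 -6.5 60" --pt "0 0 0.01 -6.5 60" --pt "0 0 0.01 -6.5 60" --pt "0 0 0.01 -6.5 60" --pt "0 0 0.01 -6.5 60" --pt "0 0 0.01 -6.5 60" --pt "0 0 0.01 -6.5 60" --pt "0 0 0.01 -7 60" --pt "0 0 0 0 60" --pt "0 0 0 0 60"

```text
clock: 2.02
tool_pos: [509.0, -119.7, 140.5]
eef_rot: [-2.405, -2.018, 0.002]
force: [-0.4, -0.1, 0.1]
gripper_width: 51.5
finger_force: 0.0
```

```bash
cat >> h.py <<'E'
def go(x,y,z,yaw):
    s=r.state(); R=cv2.Rodrigues(s["eef_rot"])[0]; d=R.T@(np.array([x,y,z])-s["tool_pos"])
    a=np.degrees(np.arctan2(R[1,1],R[0,1])); roll=-((yaw-a+90)%180-90)
    print("t",s["clock"],"pos",s["tool_pos"].round(1),"yaw",a.round(1),"d tool",d.round(1),"roll",roll.round(1),"w",s["gripper_width"].round(1),"F",s["force"].round(1),s["joints"].round(2),"tilt",R[:,2].round(3))
E
python3 -c "
from h import *
go(529.3,-96.5,10,-9.8)"
```

```text
Traceback (most recent call last):
  File "h.py", line 12, in go
    print("t",s["clock"],"pos",s["tool_pos"].round(1),"yaw",a.round(1),"d tool",d.round(1),"roll",roll.round(1),"w",s["gripper_width"].round(1),"F",s["force"].round(1),s["joints"].round(2),"tilt",R[:,2].round(3))
                                                                                                                    ^^^^^^^^^^^^^^^^^^^^^^^^
AttributeError: 'float' object has no attribute 'round'
```

```bash
sed -i 's/s\["gripper_width"\].round(1)/round(s["gripper_width"],1)/' h.py
python3 -c "
from h import *
go(529.3,-96.5,10,-9.8)"
```

```text
t 2.0167 pos [ 509.  -119.7  140.5] yaw -10.0 d tool [ 26.3  16.3 130.5] roll -0.2 w 51.5 F [-0.4 -0.1  0.1] [-0.23  0.34 -0.1   1.13  0.    1.51] tilt [-0.002  0.001 -1.   ]
```

Request:
step_arm --pt "0.0263 0.0163 0 0 60" --pt "0 0 0.025 0 60" --pt "0 0 0.025 0 60" --pt "0 0 0.025 0 60" --pt "0 0 0.02 0 60" --pt "0 0 0.015 0 60" --pt "0 0 0.01 0 60" --pt "0 0 0.005 0 60" --pt "0 0 0.003 0 60" --pt "0 0 0 0 60" --pt "0 0 0 0 60"

```text
clock: 2.93
tool_pos: [531.2, -96.9, 14.2]
eef_rot: [2.403, 2.022, 0.002]
force: [-0.4, 0.4, 0.2]
gripper_width: 51.3
finger_force: 0.0
```

Request:
step_arm --pt "0 0 0 0 30" --pt "0 0 0 0 10" --pt "0 0 0 0 0" --pt "0 0 0 0 0" --pt "0 0 0 0 0" --pt "0 0 0 0 0" --pt "0 0 0 0 0" --pt "0 0 0 0 0" --grip_force 50

```text
clock: 3.6
tool_pos: [531.0, -96.8, 14.1]
eef_rot: [2.402, 2.023, 0.001]
force: [-0.7, -0.0, 6.2]
gripper_width: 11.1
finger_force: 50.9
```

```bash
python3 -c "
from h import *
go(557.9,244.7,200,-7.4)"
```

```text
t 3.6 pos [531.  -96.8  14.1] yaw -9.8 d tool [ 341.1  -31.4 -186. ] roll -2.4 w 11.1 F [-0.7 -0.   6.2] [-0.18  0.51 -0.21  0.85 -0.    1.56] tilt [ 0.001 -0.    -1.   ]
```

Request:
step_arm --pt "0 0 -0.005 0 0" --pt "0 0 -0.015 0 0" --pt "0 0 -0.025 0 0" --pt "0 0 -0.03 0 0" --pt "0 0 -0.03 0 0" --pt "0 0 -0.03 0 0" --pt "0 0 -0.03 0 0" --pt "0 0 -0.015 0 0" --pt "0 0 -0.005 0 0" --pt "0 0 0 0 0"

```text
clock: 4.43
tool_pos: [530.8, -96.8, 199.2]
eef_rot: [2.402, 2.022, 0.002]
force: [-0.0, 0.5, -3.4]
gripper_width: 10.9
finger_force: 49.8
```

Request:
step_arm --pt "0.01 -0.001 0 0 0" --pt "0.02 -0.002 0 0 0" --pt "0.035 -0.003 0 0 0" --pt "0.035 -0.003 0 0 0" --pt "0.035 -0.003 0 0 0" --pt "0.035 -0.003 0 0 0" --pt "0.035 -0.003 0 0 0" --pt "0.035 -0.003 0 0 0" --pt "0.035 -0.003 0 0 0" --pt "0.035 -0.003 0 0 0" --pt "0.02 -0.002 0 0 0" --pt "0.01 -0.002 0 -2.4 0"

```text
clock: 5.43
tool_pos: [555.8, 247.3, 194.9]
eef_rot: [-2.353, -2.077, 0.007]
force: [0.2, -0.2, -1.2]
gripper_width: 10.8
finger_force: 49.8
```

Request:
step_arm --pt "0 0 0 0 0" --pt "0 0 0 0 0" --pt "0 0 0 0 0"

```text
clock: 5.68
tool_pos: [556.7, 242.8, 196.7]
eef_rot: [-2.361, -2.071, 0.005]
force: [-0.4, 0.1, -2.8]
gripper_width: 10.9
finger_force: 49.8
```

```bash
python3 - <<'E'
from h import *
go(557.9,244.7,66,-7.4)
for n in("top","side"):
    i,W=cap(n); cv2.imwrite(f"pics/{n}1.png",i[...,::-1]); np.save(n,W)
    hsv=cv2.cvtColor(i,cv2.COLOR_RGB2HSV); m=(hsv[...,0]>20)&(hsv[...,0]<34)&(hsv[...,1]>120)&(W[...,2]>125)&(W[...,2]<210)&(abs(W[...,1]-245)<160)
    Q=W[m]; print(n,len(Q),np.percentile(Q[:,2],[2,20,50,80,98]).round(0))
    if len(Q): 
        print(cv2.minAreaRect(Q[:,:2].astype(np.float32)))
        A=np.c_[Q[:,:2]-[558,245],np.ones(len(Q))]; k=Q[:,2]<np.median(Q[:,2])+4
        print(np.linalg.lstsq(A[k],Q[k,2],rcond=None)[0])
E
```

```text
t 5.6833 pos [556.7 242.8 196.7] yaw -7.5 d tool [  2.3   1.3 130.7] roll -0.1 w 10.9 F [-0.4  0.1 -2.8] [ 0.41  0.47  0.25  1.35 -0.    2.11] tilt [-0.003 -0.002 -1.   ]
top 6494 [186. 188. 189. 191. 193.]
((556.77734375, 241.71554565429688), (145.7998504638672, 221.16934204101562), 82.67977905273438)
[-3.50400110e-03 -8.12515333e-04  1.89365373e+02]
side 11718 [186. 188. 189. 190. 192.]
((556.4641723632812, 241.2484130859375), (147.219970703125, 220.66104125976562), 82.53881072998047)
[-3.31967067e-03 -4.16949275e-03  1.89276067e+02]
```

View pics/side1.png

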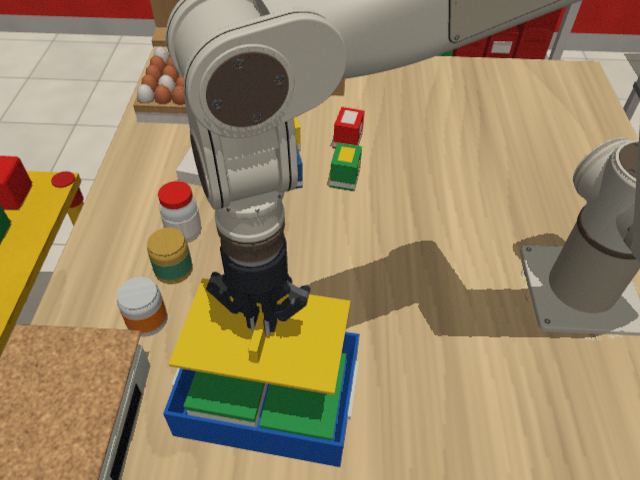

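The side view at (265,340) shows the divider held level over the box. It needs about 3 mm along the tool's x and then 133 mm down.

Request:
step_arm --pt "0.003 0.001 0.005 0 0" --pt "0 0 0.015 0 0" --pt "0 0 0.02 0 0" --pt "0 0 0.02 0 0" --pt "0 0 0.02 0 0" --pt "0 0 0.015 0 0" --pt "0 0 0.012 0 0" --pt "0 0 0.008 0 0" --pt "0 0 0.006 0 0" --pt "0 0 0.004 0 0" --pt "0 0 0 0 0" --pt "0 0 0 0 0"

```text
clock: 6.78
tool_pos: [559.5, 246.5, 73.8]
eef_rot: [2.361, 2.073, 0.001]
force: [0.8, -0.7, -1.2]
gripper_width: 11.0
finger_force: 49.8
```

```bash
python3 - <<'E'
from h import *
go(557.9,244.7,64,-7.4)
i,W=cap("side")
hsv=cv2.cvtColor(i,cv2.COLOR_RGB2HSV); m=(hsv[...,0]>20)&(hsv[...,0]<34)&(hsv[...,1]>120)&(W[...,2]>40)&(W[...,2]<110)&(abs(W[...,1]-245)<160)&(abs(W[...,0]-558)<130)
print(m.sum(),np.percentile(W[m][:,2],[5,50,80]))
E
```

```text
t 6.7833 pos [559.5 246.5  73.8] yaw -7.4 d tool [-2.  -1.3  9.8] roll -0.0 w 11.0 F [ 0.8 -0.7 -1.2] [0.41 0.56 0.07 1.07 0.   2.12] tilt [ 0.001  0.    -1.   ]
9976 [63.45386663 66.00493836 67.29369937]
```

Another 9.5 mm to go; down slowly.

Request:
step_arm --pt "0 0 0.003 0 0" --pt "0 0 0.002 0 0" --pt "0 0 0.002 0 0" --pt "0 0 0.0015 0 0" --pt "0 0 0.001 0 0" --pt "0 0 0 0 0" --pt "0 0 0 0 0" --pt "0 0 0 0 0"

```text
clock: 7.5
tool_pos: [559.0, 246.5, 64.1]
eef_rot: [-2.36, -2.073, -0.0]
force: [-2.0, -0.7, 2.6]
gripper_width: 11.1
finger_force: 50.2
```

Request:
step_arm --pt "0 0 0 0 8" --pt "0 0 0 0 20" --pt "0 0 0 0 35" --pt "0 0 0 0 50" --pt "0 0 0 0 50" --pt "0 0 0 0 50" --pt "0 0 0 0 50" --pt "0 0 -0.01 0 50" --pt "0 0 -0.03 0 50" --pt "0 0 -0.035 0 50" --pt "0 0 -0.035 0 50" --pt "0 0 -0.035 0 50"

```text
clock: 8.5
tool_pos: [558.8, 246.3, 211.1]
eef_rot: [2.36, 2.073, 0.001]
force: [0.9, 0.7, -0.5]
gripper_width: 42.6
finger_force: 0.0
```

```bash
python3 - <<'E'
from h import *
go(438.8,-406.2,200,-13)
i,W=cap("side")
hsv=cv2.cvtColor(i,cv2.COLOR_RGB2HSV); m=(hsv[...,0]>20)&(hsv[...,0]<34)&(hsv[...,1]>120)&(W[...,2]>40)&(W[...,2]<110)&(abs(W[...,1]-245)<160)&(abs(W[...,0]-558)<130)
Q=W[m]; print(m.sum(),np.percentile(Q[:,2],[5,50,80,99]),cv2.minAreaRect(Q[:,:2].astype(np.float32)))
F=Q[Q[:,2]>78]; print(cv2.minAreaRect(F[:,:2].astype(np.float32)),np.median(F[:,2]))
E
```

```text
t 8.5 pos [558.8 246.3 211.1] yaw -7.4 d tool [-662.6  -34.8   11. ] roll 5.6 w 42.6 F [ 0.9  0.7 -0.5] [0.42 0.47 0.29 1.39 0.   2.12] tilt [ 0.  0. -1.]
12478 [53.82158375 56.3709498  57.70854162 89.00473467] ((558.3643188476562, 245.1302490234375), (147.03030395507812, 220.63023376464844), 82.62593078613281)
((558.0673217773438, 246.10267639160156), (101.01248931884766, 12.644379615783691), 82.55274200439453) 87.88022445321394
```

Request:
step_arm --pt "-0.03 -0.002 0 0 80" --pt "-0.036 -0.002 0 0 80" --pt "-0.036 -0.002 0 0 80" --pt "-0.036 -0.002 0 0 80" --pt "-0.036 -0.002 0 0 80" --pt "-0.036 -0.002 0 0 80" --pt "-0.036 -0.002 0 0 80" --pt "-0.036 -0.002 0 0 80" --pt "-0.036 -0.002 0 0 80" --pt "-0.036 -0.002 0 0 80" --pt "-0.036 -0.002 0 0 80" --pt "-0.036 -0.002 0 0 80"

```text
clock: 9.55
tool_pos: [479.9, -174.6, 209.7]
eef_rot: [2.359, 2.073, 0.001]
force: [0.6, 0.0, 0.1]
gripper_width: 68.2
finger_force: 0.0
```

Request:
step_arm --pt "-0.036 -0.002 0 0 90" --pt "-0.036 -0.002 0 0 90" --pt "-0.036 -0.002 0 0 90" --pt "-0.036 -0.002 0 0 90" --pt "-0.036 -0.002 0 0 90" --pt "-0.036 -0.002 0 0 90" --pt "-0.015 0 0 5.6 90" --pt "0 0 0 0 90" --pt "0 0 0 0 90"

```text
clock: 10.3
tool_pos: [438.2, -401.1, 208.9]
eef_rot: [-2.459, -1.954, -0.001]
force: [-0.9, 0.5, 1.0]
gripper_width: 77.1
finger_force: 0.0
```

```bash
python3 - <<'E'
from h import *
go(438.8,-406.2,40,-13)
i,W=cap("side"); cv2.imwrite("pics/side2.png",i[...,::-1])
hsv=cv2.cvtColor(i,cv2.COLOR_RGB2HSV); m=((hsv[...,0]<8)|(hsv[...,0]>172)|(hsv[...,1]<60))&(W[...,2]>66)&(W[...,2]<75)&(abs(W[...,1]+406)<55)&(abs(W[...,0]-439)<55)
Q=W[m]; print(m.sum(),cv2.minAreaRect(Q[:,:2].astype(np.float32)))
E
```

```text
t 10.3 pos [ 438.2 -401.1  208.9] yaw -13.1 d tool [ -4.9   1.8 168.9] roll -0.1 w 77.1 F [-0.9  0.5  1. ] [-0.74  0.44  0.23  1.36  0.    1.06] tilt [ 0.  0. -1.]
460 ((437.9549560546875, -403.6657409667969), (74.94982147216797, 55.08585739135742), 77.9861831665039)
```

View pics/side2.png

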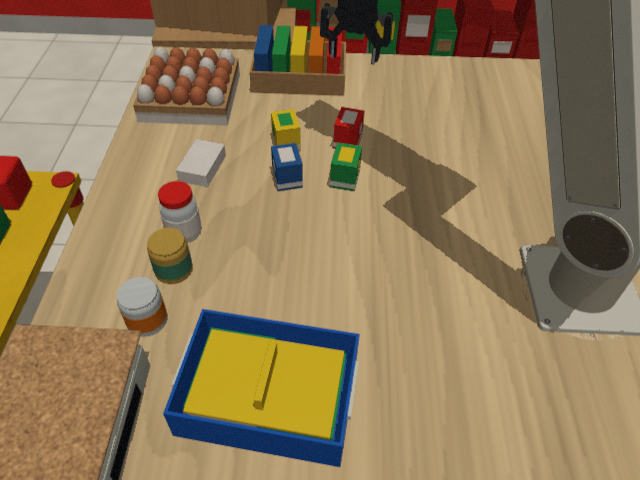

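The side view shows the divider flat in the box at (265,385), and the red carton at (349,125) hasn't moved. The gripper is above the carton, so I'll descend and grasp.

Request:
step_arm --pt "-0.0045 0.001 0.01 0 92" --pt "0 0 0.03 0 92" --pt "0 0 0.03 0 92" --pt "0 0 0.03 0 92" --pt "0 0 0.025 0 92" --pt "0 0 0.02 0 92" --pt "0 0 0.015 0 92" --pt "0 0 0.01 0 92" --pt "0 0 0.008 0 92" --pt "0 0 0 0 92" --pt "0 0 0 0 92"

```text
clock: 11.27
tool_pos: [438.9, -404.7, 31.0]
eef_rot: [2.458, 1.956, -0.0]
force: [-0.4, -0.2, 0.9]
gripper_width: 78.8
finger_force: 0.0
```

Request:
step_arm --pt "0 0 0 0 80" --pt "0 0 0 0 70" --pt "0 0 0 0 62" --pt "0 0 0 0 55" --pt "0 0 0 0 40" --pt "0 0 0 0 40" --pt "0 0 0 0 40" --pt "0 0 0 0 40" --grip_force 40

```text
clock: 11.93
tool_pos: [439.4, -405.8, 32.2]
eef_rot: [2.457, 1.954, 0.001]
force: [1.0, 0.4, 6.2]
gripper_width: 54.5
finger_force: 43.6
```

```bash
python3 - <<'E'
from h import *
go(438.8,-406.2,30,-13)
E
```

```text
t 11.9333 pos [ 439.4 -405.8   32.2] yaw -13.0 d tool [-0.5 -0.5  2.2] roll -0.0 w 54.5 F [1.  0.4 6.2] [-0.75  0.58 -0.02  0.96  0.    1.05] tilt [ 0.002 -0.002 -1.   ]
```

Request:
step_arm --pt "0 0 -0.005 0 40" --pt "0 0 -0.015 0 40" --pt "0 0 -0.025 0 40" --pt "0 0 -0.03 0 40" --pt "0 0 -0.03 0 40" --pt "0 0 -0.03 0 40" --pt "0 0 -0.03 0 40" --pt "0 0 -0.015 0 40" --pt "0 0 -0.005 0 40" --pt "0 0 0 0 40"

```text
clock: 12.77
tool_pos: [438.9, -405.4, 216.9]
eef_rot: [2.457, 1.954, 0.0]
force: [-0.1, 0.6, -1.3]
gripper_width: 54.5
finger_force: 43.0
```

```bash
python3 - <<'E'
from h import *
go(500.7,253,216,-7.4)
E
```

```text
t 12.7667 pos [ 438.9 -405.4  216.9] yaw -13.0 d tool [ 6.554e+02 -8.810e+01  1.000e-01] roll -5.6 w 54.5 F [-0.1  0.6 -1.3] [-0.75  0.44  0.25  1.38 -0.    1.05] tilt [ 0.002 -0.001 -1.   ]
```

Request:
step_arm --pt "0.01 -0.001 0 0 40" --pt "0.02 -0.003 0 0 40" --pt "0.035 -0.005 0 0 40" --pt "0.035 -0.005 0 0 40" --pt "0.035 -0.005 0 0 40" --pt "0.035 -0.005 0 0 40" --pt "0.035 -0.005 0 0 40" --pt "0.035 -0.005 0 0 40" --pt "0.035 -0.005 0 0 40" --pt "0.035 -0.005 0 0 40" --pt "0.035 -0.005 0 0 40" --pt "0.035 -0.005 0 0 40"

```text
clock: 13.77
tool_pos: [469.3, -20.3, 213.4]
eef_rot: [-2.456, -1.953, 0.005]
force: [0.8, 0.2, -0.9]
gripper_width: 54.3
finger_force: 43.0
```

Request:
step_arm --pt "0.035 -0.005 0 0 40" --pt "0.035 -0.005 0 0 40" --pt "0.035 -0.005 0 0 40" --pt "0.035 -0.005 0 0 40" --pt "0.035 -0.004 0 0 40" --pt "0.035 -0.004 0 0 40" --pt "0.03 -0.003 0 0 40" --pt "0.02 -0.002 0 -1.8 40" --pt "0.01 -0.001 0 -1.8 40" --pt "0.005 0 0 -2 40" --pt "0 0 0 0 40" --pt "0 0 0 0 40"

```text
clock: 14.77
tool_pos: [498.6, 252.3, 214.3]
eef_rot: [-2.36, -2.072, 0.006]
force: [0.0, 0.7, -2.2]
gripper_width: 54.4
finger_force: 42.9
```

```bash
python3 - <<'E'
from h import *
go(500.7,253,91,-7.4)
for n in("side","top"):
    i,W=cap(n); cv2.imwrite(f"pics/{n}3.png",i[...,::-1])
    hsv=cv2.cvtColor(i,cv2.COLOR_RGB2HSV); m=((hsv[...,0]<8)|(hsv[...,0]>172))&(hsv[...,1]>120)&(W[...,2]>150)&(W[...,2]<275)&(abs(W[...,1]-253)<80)&(abs(W[...,0]-500)<80)
    Q=W[m]; print(n,m.sum(),Q.min(0),Q.max(0)) if m.any() else 0
E
```

```text
t 14.7667 pos [498.6 252.3 214.3] yaw -7.4 d tool [  1.2   2.4 123.3] roll -0.0 w 54.4 F [ 0.   0.7 -2.2] [ 0.47  0.37  0.14  1.34 -0.    2.17] tilt [-0.003 -0.002 -1.   ]
side 1690 [471.07383655 236.12390901 181.74928596] [529.15578361 290.31250343 271.18265682]
top 835 [466.68039548 211.94282752 183.67404238] [553.82833786 255.52577523 270.95638884]
```

View pics/side3.png

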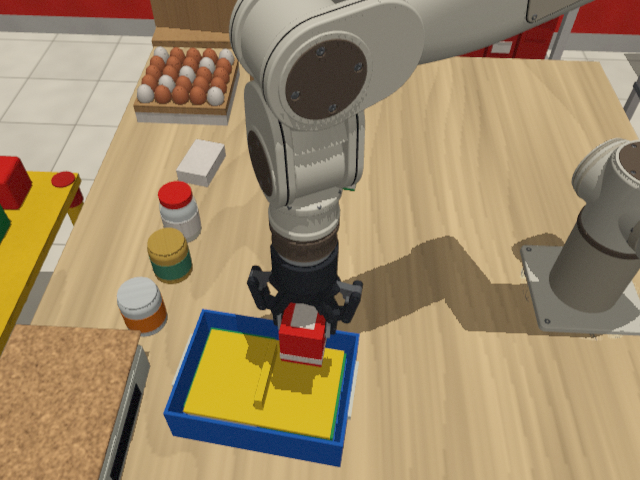

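The side view shows the red carton gripped upright at (303,335), on the robot's side of the fin. It goes down about 126 mm.

Request:
step_arm --pt "0.001 0.001 0.005 0 40" --pt "0 0 0.015 0 40" --pt "0 0 0.02 0 40" --pt "0 0 0.02 0 40" --pt "0 0 0.02 0 40" --pt "0 0 0.015 0 40" --pt "0 0 0.01 0 40" --pt "0 0 0.006 0 40" --pt "0 0 0.005 0 40" --pt "0 0 0.002 0 40" --pt "0 0 0 0 40" --pt "0 0 0 0 40"

```text
clock: 15.87
tool_pos: [501.4, 254.2, 98.6]
eef_rot: [2.36, 2.073, 0.002]
force: [0.5, 0.3, -1.0]
gripper_width: 54.6
finger_force: 42.9
```

```bash
python3 - <<'E'
from h import *
go(500.7,253,88.5,-7.4)
E
```

```text
t 15.8667 pos [501.4 254.2  98.6] yaw -7.4 d tool [-1.3 -0.6 10.1] roll -0.0 w 54.6 F [ 0.5  0.3 -1. ] [ 0.47  0.45 -0.05  1.07  0.    2.17] tilt [ 0.001  0.001 -1.   ]
```

Request:
step_arm --pt "0 0 0.003 0 40" --pt "0 0 0.002 0 40" --pt "0 0 0.002 0 40" --pt "0 0 0.001 0 40" --pt "0 0 0.001 0 40" --pt "0 0 0.001 0 40" --pt "0 0 0 0 40" --pt "0 0 0 0 40" --pt "0 0 0 0 40"

```text
clock: 16.62
tool_pos: [500.8, 254.0, 88.2]
eef_rot: [-2.36, -2.073, -0.001]
force: [-1.0, -0.2, 3.0]
gripper_width: 54.4
finger_force: 43.2
```

Contact: the force rose by about 4 N. I'll release slowly and withdraw.

Request:
step_arm --pt "0 0 0 0 62" --pt "0 0 0 0 66" --pt "0 0 0 0 72" --pt "0 0 0 0 78" --pt "0 0 0 0 78" --pt "0 0 0 0 78" --pt "0 0 -0.005 0 78" --pt "0 0 -0.015 0 78" --pt "0 0 -0.03 0 78" --pt "0 0 -0.035 0 78" --pt "0 0 -0.035 0 78" --pt "0 0 -0.03 0 78"

```text
clock: 17.62
tool_pos: [501.0, 254.0, 240.7]
eef_rot: [2.36, 2.073, 0.003]
force: [0.9, 0.3, -0.3]
gripper_width: 66.6
finger_force: 0.0
```

```bash
python3 - <<'E'
from h import *
go(500.7,253,88.5,-7.4)
i,W=cap("side"); cv2.imwrite("pics/side4.png",i[...,::-1])
hsv=cv2.cvtColor(i,cv2.COLOR_RGB2HSV); B=(abs(W[...,1]-245)<90)&(abs(W[...,0]-558)<130)
Q=W[B&(W[...,2]>115)&(W[...,2]<140)]; print("carton top",len(Q),np.median(Q[:,2]),cv2.minAreaRect(Q[:,:2].astype(np.float32)))
Q=W[B&(hsv[...,0]>20)&(hsv[...,0]<34)&(hsv[...,1]>120)&(W[...,2]<70)]; print("plate z",np.median(Q[:,2]),cv2.minAreaRect(Q[:,:2].astype(np.float32)))
E
```

```text
t 17.6167 pos [501.  254.  240.7] yaw -7.4 d tool [ -1.2  -0.4 152.2] roll -0.0 w 66.6 F [ 0.9  0.3 -0.3] [ 0.47  0.36  0.19  1.4  -0.    2.17] tilt [ 0.002  0.001 -1.   ]
carton top 1806 126.24293485661005 ((499.9956970214844, 253.47393798828125), (71.51879119873047, 55.36759948730469), 83.06671905517578)
plate z 56.23836271170019 ((558.6672973632812, 245.68051147460938), (146.06385803222656, 221.12652587890625), 82.4728012084961)
```

View pics/side4.png

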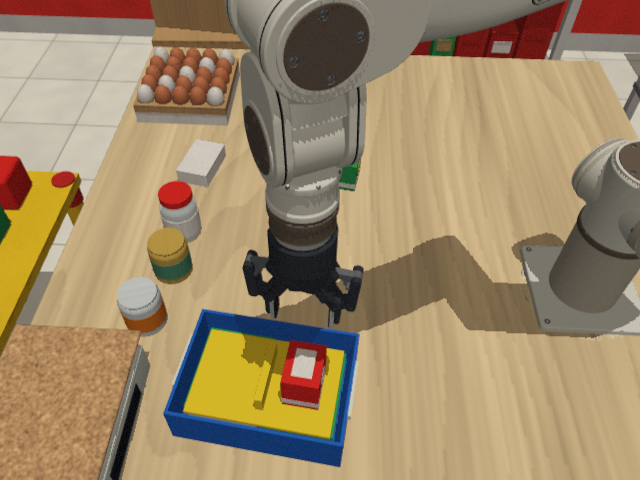

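The red carton stands upright on the plate at (303,375), next to the fin. Its top is 70 mm above the plate, and the gripper is clear.

Request:
step_arm --pt "0 0 0 0 78" --pt "0 0 0 0 78" --pt "0 0 0 0 78"

```text
clock: 17.92
tool_pos: [500.2, 253.6, 236.7]
eef_rot: [-2.36, -2.073, 0.003]
force: [-1.0, -0.3, -0.5]
gripper_width: 66.3
finger_force: 0.0
```

```bash
python3 -c "
from plant import r
print(r.sign_off())"
```

```text
the job is handed in; nothing more can be done
None
```

I handed the job in at about 18 s: the divider lies flat on the tubs, fin up, and the red carton stands upright on it beside the fin; no verdict was returned.

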